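# Set the battery charger to its third click and start it

## Task

The scale beside the orange lever of the battery charger has worn away, so its setting must be found by counting: with a fingertip push the lever all the way back to its stop (the white-marked end, away from the buttons), without ramming it, then push it forward towards the buttons through its clicks and leave it resting in the third click from the stop, never letting it go on to a further one. Once it is there, press the green start button fully in and let it come out again. Do not press the red stop button, do not lift the docked battery, and leave everything else where it stands.

Things in the scene. Friction and masses are not known exactly. Their poses are not given: they have to be found in the camera images.
- charger: grey bench charger, fixed, 240 (its x) by 380 (its y) by 60 mm high. Origin at the centre of its underside; its -x side roughly faces the robot. On its flat top, in a row along its +y at its x -60 mm: lever (home stop at y -110 mm), green button (y 75), red button (y 150). A battery lies in a dock with 10 mm lips on the +x half
- lever (a joint): travel of the orange lever, m, along the charger's +y: 0 at the firm home stop (white line just beyond it), 0.1 at the far end. A spring detent every 20 mm: third click 0.06. Leaving one takes about 5 N; past midway it jumps into the next by itself and stays, short of midway it springs back. Starts at the first or second click. Over 60 N is ramming
- lever_top (a point): centre of the top of the orange lever, a block 30 mm across the slot, 12 mm along it, from 8 to 34 mm above the panel (this point is 34 mm above the panel) on a thin stem; it moves with the lever
- start (a joint): how far the green start button is pressed, m: 0 out, 0.006 fully in; spring return, 5 N fully in
- start_top (a point): centre of the top of the green start button, 32 mm across, 22 mm above the panel when out, in a black collar 48 mm across and 12 mm high; pressed straight down
- stop (a joint): how far the red stop button is pressed, m: 0 out, 0.006 fully in; must not be pressed
- stop_top (a point): centre of the top of the red stop button, same shape as the green one, 75 mm beyond it along the charger's +y
- battery: black battery pack with a blue band, 86 x 250 x 32 mm, loose in the charger's dock, long side along the charger's y; origin at the centre of its underside. Stays in place
- bearing: small steel bearing ring, 24 mm across, 9 mm high, loose on the charger's panel along its edge nearest the robot; origin at the centre of its underside. Stays in place
- spanner: steel spanner 190 mm long lying on the bench; origin at the middle of its underside. Stays in place
- oil: yellow oil bottle with a red cap, 56 mm across, 150 mm high; origin at the centre of its underside. Stays in place
- grease: green grease tin, 70 mm across, 75 mm high; origin at the centre of its underside. Stays in place
- mug: white mug, 76 mm across, 90 mm high; origin at the centre of its underside. Stays in place
- piston: aluminium piston, 52 mm across, 54 mm high, standing; origin at the centre of its underside. Stays in place

How it is judged:
By the outcome, as a careful person would: the job done as asked, in the order asked, and still so for the second after the job is handed in, with the robot touching nothing.
It also fails if it takes over 61 s, if anything falls off the work surface, if the arm or the gripper's body presses on something with over 40 N, if the wrist force passes 120 N, or if a joint passes its speed limit or range.

## Robot

A 7-joint arm with a two-finger parallel gripper is mounted at the origin on the work surface. World frame = base frame: x ahead of the robot, y to its left, z up, the work surface at z = 0. Lengths are in m, angles in rad, forces in N, time in s.
With the tool pointing down it reaches from about 0.425 to 0.925 m from the base axis. Payload 6.8 kg.
Tool frame: the origin (TCP) lies midway between the tips of the shut fingers; the grasp point (between the pads) lies 19 mm behind it (r.grip_point_offset is the distance from the TCP to the grasp point, in m); z points along the fingers, y is the direction in which the jaws open and shut (so a half turn about z gives the same grasp; the last joint's range is limited). The gripper opens to 85 mm and grips with 20 to 120 N. Pads are 22 mm wide; open, the fingers measure 114 mm over their backs; the gripper's body (76 mm by 85 mm) begins 54 mm behind the grasp point. The pads swing forward as they close: fully open they stand 13 mm farther back than shut.
Start: joints at [1.172, 0.477, 0.022, 1.555, -0.011, 1.109, -0.083], TCP at [0.194, -0.647, 0.231] pointing down, gripper open.
Joint ranges: [-2.96, 2.96], [-0.34, 2.1], [-1.41, 1.46], [0.24, 2.44], [-1.37, 4.51], [0.17, 1.92], [-2.96, 2.96]. Speed limits (rad/s): [2.39, 2.39, 3.14, 3.14, 3.14, 3.14, 3.14].

## Interface

Orientations are given as a rotation vector (axis times angle).
In Python, from bench import r, grab_frame, camera_params gives the robot as it stands.
- The arm moves only by the tool carry_out, never from a script. Its argument "motion" is text: rows parted by semicolons, each of 5 numbers parted by spaces: the closure, from 0 (fully open) to 1 (shut), then the shift along the tool's x, y, z in mm, then the turn about the tool's z in rad. In form: fingers dx dy dz twist; .... A call has exactly 8 rows; each row shifts and turns the commanded pose from where the row before left it, along the tool's axes as they then stand; what a row does not reach is not made up. A row lasts 1/8 s, in which the tool goes at most 62.5 mm and 10.7 degrees, less where a joint would pass 70% of its speed; a pose out of reach is approached as far as the arm can. A call with a gripper value outside its range is refused whole. The fingers move at their own pace and stop on an object; "newtons" is the grip in N (left out, the last holds). Time passes only in rows, so rows that do not move let the fingers close, or fill a call up. It gives the time, the measured TCP pose, the force and the opening at its end, in the units of the state.
- r.get_obs(): the state, without advancing time (a new reading comes with each control period).
- grab_frame(name): name is "scene" or "top"; returns the picture (400x640x3 uint8, red, green, blue); there is no depth.
- camera_params(name): a dict with "fx", "fy", "cx", "cy" (pixels), "eye" and "attitude" of the camera in the world. Camera axes: x right, y down, z forward; pixel columns grow to the right and rows downward; lengths in m; the calibration is good to about 2 mm. A picture is of the moment at which its call begins. camera_params takes no time and is no camera call.
- r.hand_in(): hands the job in, once; it reports no verdict.
The state is a dict: "clock": time; "joints": joint angles; "qvel": joint speeds; "tau": joint torques, N m; "tcp_pos": TCP position; "orientation": TCP orientation; "contact_force": force on the tool from outside, world axes, zero at the start; "moment": the same for the moment, N m; "grip_width": finger opening in m.
Only numpy, scipy, OpenCV 4.12 (cv2) and the standard library are available. Lean on these libraries where they do the work, as an engineer would, in place of code of your own. Each camera call takes 0.05 s, during which the arm holds its last target.

## Working session

There is one attempt and no reset: what is moved stays moved. The work goes in short steps, Python scripts to look and compute and a tool call to move; the robot and the scene stay as the last step left them, time stands still between calls to the robot, and variables do not carry over. Pictures are saved under pics/ and viewed, and the job is handed in when it is done.

Besides the shell and the picture viewer there is one more tool, called after "Call:" as name(argument=value, ...) on one line, values as JSON. carry_out: Moves the arm, as the interface text tells. Its arguments: {"type":"object","properties":{"motion":{"type":"string"},"newtons":{"type":"number"}},"required":["motion"]}

```bash
mkdir -p pics; ls
python3 - <<'E'
from bench import r, grab_frame, camera_params
import cv2
for n in("scene","top"):
    f=grab_frame(n); cv2.imwrite(f"pics/{n}0.png",f[:,:,::-1]); print(n,camera_params(n))
o=r.get_obs()
print(o)
E
```

```text
pics
scene {'fx': 508.0447404272601, 'fy': 508.0447404272601, 'cx': 322.2886671454547, 'cy': 199.8337447690257, 'eye': array([ 1.37020873, -0.13274553,  1.04169365]), 'attitude': array([-1.91279629, -1.65947241,  0.6288583 ])}
top {'fx': 378.1228860010763, 'fy': 378.1228860010763, 'cx': 320.50142663492437, 'cy': 199.62766857450634, 'eye': array([ 0.32554196, -0.02310034,  1.18553483]), 'attitude': array([-2.23974126,  1.96396239, -0.2090133 ])}
{'clock': 0.1, 'joints': array([ 1.17192976,  0.47773764,  0.0223651 ,  1.55634818, -0.011499  ,
        1.10928896, -0.08306965]), 'qvel': array([-0.00130421,  0.00010733, -0.00093735, -0.00401399,  0.00067912,
        0.00080786,  0.00052191]), 'tau': array([ 4.48134087e-03, -5.97756636e+01,  1.61390372e+00, -2.81955886e+01,
        1.29122066e-02,  4.96985522e-03, -3.44791511e-05]), 'tcp_pos': array([ 0.19333765, -0.64616616,  0.23041169]), 'orientation': array([-3.10684834e+00, -4.54942326e-01,  5.79850791e-04]), 'contact_force': array([ 0.73897699,  0.0111083 , -0.06082346]), 'moment': array([0.00676991, 0.02089331, 0.02227609]), 'grip_width': 0.08550063484173964}
```

View pics/scene0.png

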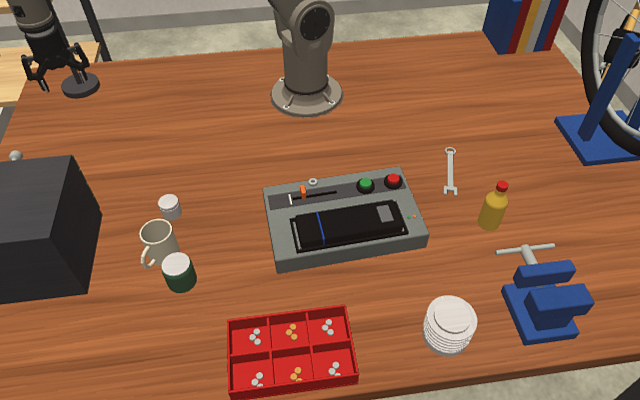

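View pics/top0.png

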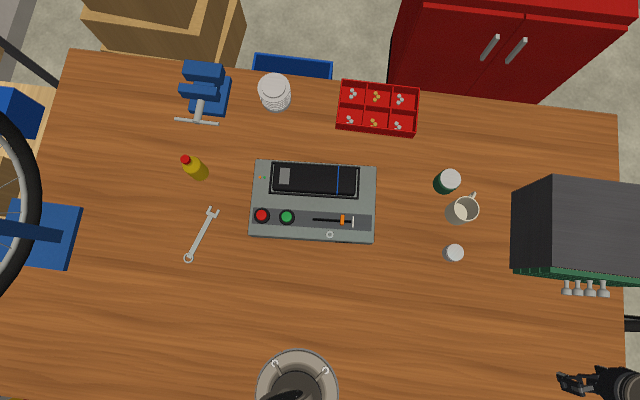

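The scene view shows the charger with its lever at about (303,191), green at (366,185) and red at (393,180). In the top view the lever is at (342,219), green (287,217), red (262,216) and the bearing (330,235). Next I'll measure them.

```bash
cat > h.py <<'E'
import numpy as np, cv2
from scipy.spatial.transform import Rotation as R
from bench import r, grab_frame, camera_params
def ray(n,u,v):
    c=camera_params(n); d=R.from_rotvec(c['attitude']).as_matrix()@np.array([(u-c['cx'])/c['fx'],(v-c['cy'])/c['fy'],1]); return c['eye'],d
def onz(n,u,v,z):
    e,d=ray(n,u,v); return e+d*(z-e[2])/d[2]
def proj(n,p):
    c=camera_params(n); q=R.from_rotvec(c['attitude']).as_matrix().T@(np.array(p)-c['eye']); return c['fx']*q[0]/q[2]+c['cx'],c['fy']*q[1]/q[2]+c['cy']
def tri(a,b):
    (e1,d1),(e2,d2)=ray(*a),ray(*b); t=np.linalg.lstsq(np.c_[d1,-d2],e2-e1,rcond=None)[0]
    p,q=e1+d1*t[0],e2+d2*t[1]; return (p+q)/2,np.linalg.norm(p-q)
H={'orange':(5,18),'green':(45,80),'red':(0,4)}
def blob(f,col,box):
    x0,y0,x1,y1=box; h=cv2.cvtColor(f[y0:y1,x0:x1],cv2.COLOR_RGB2HSV)
    lo,hi=H[col]; m=cv2.inRange(h,(lo,140,70),(hi,255,255))
    if col=='red': m|=cv2.inRange(h,(174,140,70),(179,255,255))
    n,l,s,c=cv2.connectedComponentsWithStats(m); i=1+np.argmax(s[1:,4])
    return c[i]+[x0,y0],s[i]+[x0,y0,0,0,0],m
E
python3 - <<'E'
from h import *
np.set_printoptions(precision=4,suppress=True)
B={'scene':(255,160,430,275),'top':(240,150,385,250)}
F={n:cv2.imread(f'pics/{n}0.png')[:,:,::-1].copy() for n in B}
for col in H:
    P=[]
    for n in B:
        c,s,m=blob(F[n],col,B[n]); print(col,n,c,s); P.append((n,*c)); print(onz(n,*c,0.08))
    print(tri(*P))
for n,(x0,y0,x1,y1) in {'scene':(255,160,435,275),'top':(240,150,385,250)}.items():
    cv2.imwrite(f'pics/{n}0z.png',cv2.resize(F[n][y0:y1,x0:x1,::-1],None,fx=4,fy=4,interpolation=cv2.INTER_CUBIC))
E
```

```text
orange scene [341.5511 213.7223] [ 255  160  175  115 7109]
[0.59   0.0184 0.08  ]
orange top [310.132  195.3129] [ 240  150  145  100 4689]
[0.5676 0.0372 0.08  ]
(array([0.5717, 0.0303, 0.057 ]), np.float64(0.01640463444904068))
green scene [365.1389 182.1944] [360 179  12   8  72]
[0.4943 0.0962 0.08  ]
green top [286.0889 216.2333] [281 211  11  11  90]
[0.4954 0.0991 0.08  ]
(array([0.495 , 0.0975, 0.0808]), np.float64(0.0030547609763331173))
red scene [392.8919 178.6757] [387 174  13  11 111]
[0.4925 0.17   0.08  ]
red top [261.     214.6122] [256 209  11  12  98]
[0.4905 0.1735 0.08  ]
(array([0.4905, 0.1723, 0.078 ]), np.float64(0.003145815682179372))
```

View pics/scene0z.png

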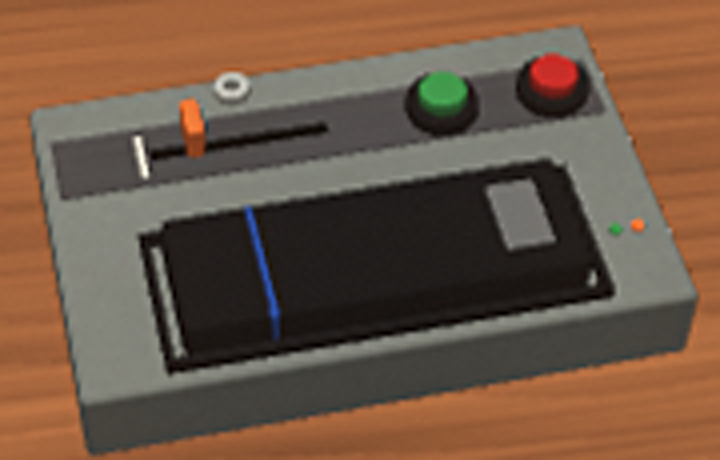

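View pics/top0z.png

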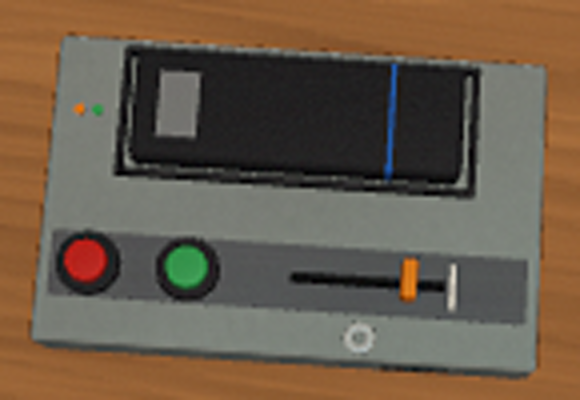

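Run:
```python
from h import *
np.set_printoptions(precision=4,suppress=True)
B={'scene':(290,178,325,205),'top':(325,205,360,232)}
F={n:cv2.imread(f'pics/{n}0.png')[:,:,::-1].copy() for n in B}
P=[]
for n in B:
    c,s,m=blob(F[n],'orange',B[n]); print(n,c,s); P.append((n,*c)); print(onz(n,*c,0.094),onz(n,*c,.082)); print(m[:, :]//255)
print(tri(*P))
```

```text
scene [302.5571 191.4   ] [300 185   6  14  70]
[ 0.5155 -0.0688  0.094 ] [ 0.5047 -0.068   0.082 ]
[[1 1 1 1 1 1 1 1 1 1 1 1 1 1 1 1 1 1 1 1 0 0 0 0 0 0 1 1 0 0 0 0 0 0 0]
 [1 1 1 1 1 1 1 1 1 1 1 1 1 1 1 1 1 1 1 0 0 0 0 0 0 0 0 0 0 0 0 0 0 0 0]
 [1 1 1 1 1 1 1 1 1 1 1 1 1 1 1 0 0 0 0 0 0 0 0 0 0 0 0 0 0 0 0 0 0 0 0]
 [1 1 1 1 1 1 1 1 0 0 0 0 0 0 0 0 0 0 0 0 0 0 0 0 0 0 0 0 0 0 0 0 0 0 0]
 [1 1 0 0 0 0 0 0 0 0 0 0 0 0 0 0 0 0 0 0 0 0 0 0 0 0 0 0 0 0 0 0 0 0 0]
 [0 0 0 0 0 0 0 0 0 0 0 0 0 0 0 0 0 0 0 0 0 0 0 0 0 0 0 0 0 0 0 0 0 0 0]
 [0 0 0 0 0 0 0 0 0 0 0 0 0 0 0 0 0 0 0 0 0 0 0 0 0 0 0 0 0 0 0 0 0 0 0]
 [0 0 0 0 0 0 0 0 0 0 1 1 1 1 0 0 0 0 0 0 0 0 0 0 0 0 0 0 0 0 0 0 0 0 0]
 [0 0 0 0 0 0 0 0 0 0 1 1 1 1 1 0 0 0 0 0 0 0 0 0 0 0 0 0 0 0 0 0 0 0 0]
 [0 0 0 0 0 0 0 0 0 0 1 1 1 1 1 0 0 0 0 0 0 0 0 0 0 0 0 0 0 0 0 0 0 0 0]
 [0 0 0 0 0 0 0 0 0 0 1 1 1 1 1 0 0 0 0 0 0 0 0 0 0 0 0 0 0 0 0 0 0 0 0]
 [0 0 0 0 0 0 0 0 0 0 1 1 1 1 1 0 0 0 0 0 0 0 0 0 0 0 0 0 0 0 0 0 0 0 0]
 [0 0 0 0 0 0 0 0 0 0 1 1 1 1 1 1 0 0 0 0 0 0 0 0 0 0 0 0 0 0 0 0 0 0 0]
 [0 0 0 0 0 0 0 0 0 0 1 1 1 1 1 1 0 0 0 0 0 0 0 0 0
[... 2412 characters left out ...]
0 0 1 1 1 1 0 0 0 0 0 0 0 0 0 0 0 0 0 0 0 0]
 [0 0 0 0 0 0 0 0 0 0 0 0 0 0 0 1 1 1 1 0 0 0 0 0 0 0 0 0 0 0 0 0 0 0 0]
 [0 0 0 0 0 0 0 0 0 0 0 0 0 0 0 0 1 1 0 0 0 0 0 0 0 0 0 0 0 0 0 0 0 0 0]
 [0 0 0 0 0 0 0 0 0 0 0 0 0 0 0 0 0 0 0 0 0 0 0 0 0 0 0 0 0 0 0 0 0 0 0]
 [0 0 0 0 0 0 0 0 0 0 0 0 0 0 0 0 0 0 0 0 0 0 0 0 0 0 0 0 0 0 0 0 0 0 0]
 [0 0 0 0 0 0 0 0 0 0 0 0 0 0 0 0 0 0 0 0 0 0 0 0 0 0 0 0 0 0 0 0 0 0 0]
 [0 0 0 0 0 0 0 0 0 0 0 0 0 0 0 0 0 0 0 0 0 0 0 0 0 0 0 0 0 0 0 0 0 0 0]
 [0 0 0 0 0 0 0 0 0 0 0 0 0 0 0 0 0 0 0 0 0 0 0 0 0 0 0 0 0 0 0 0 0 0 0]
 [0 0 0 0 0 0 0 0 0 0 0 0 0 0 0 0 0 0 0 0 0 0 0 0 0 0 0 0 0 0 0 0 0 0 0]]
(array([ 0.5065, -0.0667,  0.0838]), np.float64(0.002893267076994754))
```

```bash
cat >> h.py <<'E'
np.set_printoptions(precision=4,suppress=True)
YAW=0.066
cx=np.array([np.cos(YAW),np.sin(YAW),0]); cy=np.array([-np.sin(YAW),np.cos(YAW),0])
G=np.array([0.495,0.0977,0.082])   # green top; charger y=0.075, x=-0.06
O=G-0.075*cy+0.06*cx; O[2]=0
def W(x,y,z): return O+x*cx+y*cy+[0,0,z]
def C(p): d=np.array(p)-O; return np.array([d@cx,d@cy,d[2]])
def st():
    o=r.get_obs(); M=R.from_rotvec(o['orientation']).as_matrix(); F=o['contact_force']
    print('t',o['clock'],'tcp',o['tcp_pos'],'charger',C(o['tcp_pos'])*1e3,'F ch',F@cx,F@cy,F[2],'w',o['grip_width']); return o['tcp_pos'],M
def need(t):
    p,M=st(); print('tool shift mm',M.T@(np.array(t)-p)*1e3,'twist to align x->cy',[np.arctan2((M.T@s)[1],(M.T@s)[0]) for s in (cx,cy,-cx,-cy)])
E
python3 - <<'E'
from h import *
print('O',O)
# corners in top view (zoom/4 + offset), z=.06
for u,v in [(64,36),(546,66),(528,372),(32,342)]: print('corner',C(onz('top',240+u/4,150+v/4,.06))*1e3)
for u,v in [(38,112),(582,28),(694,298),(84,402)]: print('corner s',C(onz('scene',255+u/4,160+v/4,.06))*1e3)
print('bearing',C(onz('top',240+359/4,150+338/4,.069))*1e3, C(onz('scene',255+232/4,160+86/4,.069))*1e3)
print('white',C(onz('top',240+452/4,150+288/4,.06))*1e3,C(onz('scene',255+141/4,160+157/4,.06))*1e3)
print('lever',C([0.5065,-0.0667,0.0838])*1e3)
p,M=st(); print(M)
need(W(-.06,-.055,.13)); print(r.get_obs()['joints'])
E
```

```text
O [0.5598 0.0268 0.    ]
corner [117.4074 186.9186  60.    ]
corner [ 117.6645 -188.313    60.    ]
corner [-119.9911 -183.0182   60.    ]
corner [-121.7013  186.8412   60.    ]
corner s [-113.6655 -183.5892   60.    ]
corner s [-113.1253  187.803    60.    ]
corner s [120.7869 184.4313  60.    ]
corner s [ 118.9765 -187.2543   60.    ]
bearing [-103.945   -56.0375   69.    ] [-101.6235  -56.2701   69.    ]
white [ -60.7222 -123.7089   60.    ] [ -60.8738 -123.9697   60.    ]
lever [-59.3676 -89.8005  83.8   ]
t 0.1 tcp [ 0.1933 -0.6462  0.2304] charger [-410.0651 -647.3513  230.4117] F ch 0.7381006951440573 -0.037652967994138475 -0.06082345927598405 w 0.08550063484173964
[[ 0.958   0.2867 -0.0006]
 [ 0.2867 -0.958   0.0015]
 [-0.0001 -0.0016 -1.    ]]
t 0.1 tcp [ 0.1933 -0.6462  0.2304] charger [-410.0651 -647.3513  230.4117] F ch 0.7381006951440573 -0.037652967994138475 -0.06082345927598405 w 0.08550063484173964
tool shift mm [ 473.3109 -499.2486  101.1723] twist to align x->cy [np.float64(0.22479709912158344), np.float64(-1.3459984452247458), np.float64(-2.9167955544682096), np.float64(1.7955942083650474)]
[ 1.1719  0.4777  0.0224  1.5563 -0.0115  1.1093 -0.0831]
```

Call:
carry_out(motion="1 20 -20 0 0;1 30 -30 0 0;1 30 -30 0 0;1 30 -30 0 0;1 30 -30 0 0;1 30 -30 0 0;1 30 -30 0 0;1 30 -30 0 0", newtons=40)

```text
clock: 1.1
tcp_pos: [0.3482, -0.359, 0.2311]
orientation: [-3.108, -0.455, 0.001]
contact_force: [-0.1, 0.3, 0.3]
grip_width: -0.0004
```

Call:
carry_out(motion="1 30 -30 0 0;1 30 -35 0 0;1 35 -35 0 0;1 35 -35 0 0;1 35 -35 0 0;1 35 -35 0 0;1 30 -30 0 0;1 10 -20 0 0")

```text
clock: 2.1
tcp_pos: [0.5056, -0.0447, 0.2311]
orientation: [-3.107, -0.46, -0.0]
contact_force: [0.3, -0.1, 0.4]
grip_width: 0.0001
```

Run:
```python
from h import *
need(W(-.06,-.055,.13)); print(r.get_obs()['joints'])
```

```text
t 2.1 tcp [ 0.5056 -0.0447  0.2311] charger [-58.8236 -67.7569 231.0688] F ch 0.270639508330843 -0.16068536055027074 0.41001524190646954 w 7.275537092670107e-05
tool shift mm [  1.7022 -12.6006 101.0809] twist to align x->cy [np.float64(0.22768282172723897), np.float64(-1.3431135964187697), np.float64(-2.9139098318625543), np.float64(1.7984790571710236)]
[ 0.291   0.2272 -0.3748  1.9293  0.0969  1.0024 -1.4044]
```

Call:
carry_out(motion="1 2.5 -17.5 0 0;1 0 0 0 0.11;1 0 0 0 0.117;1 0 0 30 0;1 0 0 30 0;1 0 0 30 0;1 0 0 30 0;1 0 0 10 0")

```text
clock: 3.1
tcp_pos: [0.5004, -0.0303, 0.0998]
orientation: [3.14, 0.099, -0.005]
contact_force: [0.7, -0.5, 0.5]
grip_width: -0.0002
```

Run:
```python
from h import *
need(W(-.06,-.055,.077))
for n,(x0,y0,x1,y1) in {'scene':(255,130,435,275),'top':(240,150,385,250)}.items():
    cv2.imwrite(f'pics/{n}1z.png',cv2.resize(grab_frame(n)[y0:y1,x0:x1,::-1],None,fx=4,fy=4,interpolation=cv2.INTER_CUBIC))
```

```text
t 3.1 tcp [ 0.5004 -0.0303  0.0998] charger [-63.0135 -53.1079  99.7749] F ch 0.6726889791622339 -0.5278036600802917 0.5155409597818625 w -0.00024101568122650752
tool shift mm [ 3.0964  1.8818 22.7646] twist to align x->cy [np.float64(-0.0029889549087182645), np.float64(-1.5737854318871507), np.float64(3.138603698681075), np.float64(1.5678072217026426)]
```

View pics/scene1z.png

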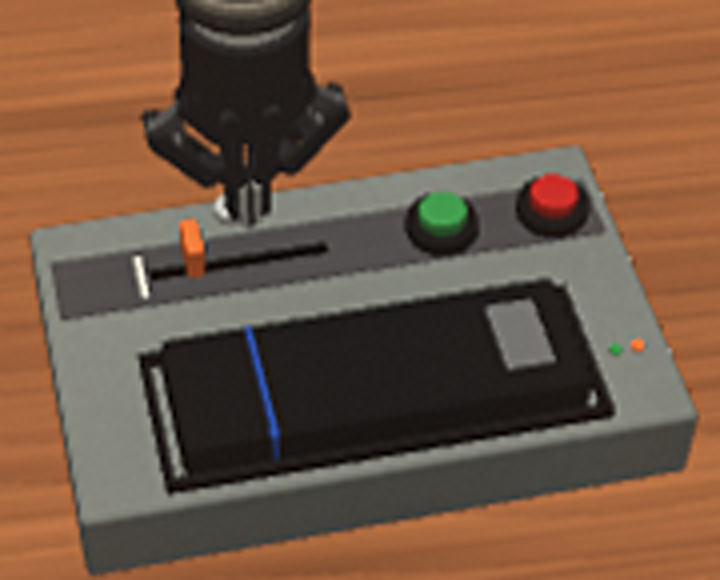

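View pics/top1z.png

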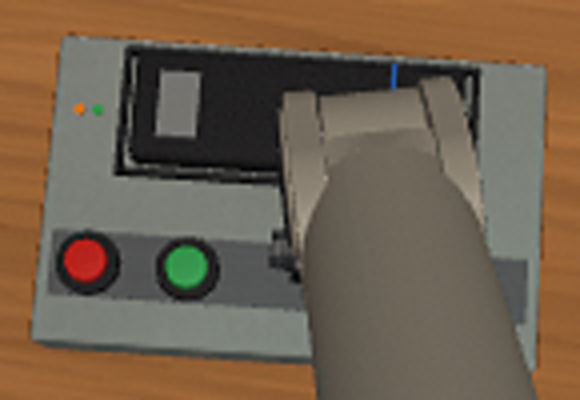

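Scene view: the shut fingertips (zoomed 245,215) stand on the button side of the lever (192,250) and clear of it. I'll lower them and start pushing back.

Call:
carry_out(motion="1 2 0 10 0;1 1 0 9 0;1 0 3 0 0;1 0 3 0 0;1 0 3 0 0;1 0 3 0 0;1 0 2 0 0;1 0 0 0 0")

```text
clock: 4.2
tcp_pos: [0.506, -0.0438, 0.0823]
orientation: [3.14, 0.1, 0.0]
contact_force: [0.7, 0.0, 0.1]
grip_width: 0.0003
```

Call:
carry_out(motion="1 0 2 0 0;1 0 2 0 0;1 0 2 0 0;1 0 2 0 0;1 0 2 0 0;1 0 2 0 0;1 0 2 0 0;1 0 0 0 0")

```text
clock: 5.2
tcp_pos: [0.5069, -0.0586, 0.0823]
orientation: [3.139, 0.098, -0.0]
contact_force: [0.4, 0.1, -1.0]
grip_width: 0.0001
```

Run:
```python
from h import *
st()
f=grab_frame('scene'); c,s,m=blob(f,'orange',(285,178,345,205))
print(c,s)
x0,y0,x1,y1=255,130,435,275
cv2.imwrite(f'pics/scene2z.png',cv2.resize(f[y0:y1,x0:x1,::-1],None,fx=4,fy=4,interpolation=cv2.INTER_CUBIC))
```

```text
t 5.2 tcp [ 0.5069 -0.0586  0.0823] charger [-58.4191 -81.7818  82.2907] F ch 0.36885540645545795 0.0550640362880385 -1.0354675112757934 w 5.7252665851538e-05
[294.8056 192.6389] [292 186   7  14  72]
```

View pics/scene2z.png

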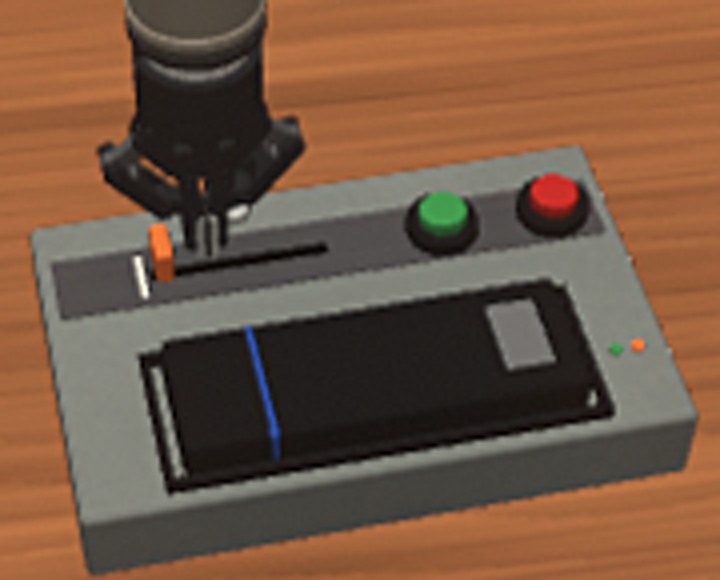

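The lever has jumped back to about the home position (its blob moved 7.75 px, about 20 mm). Now I'll press it gently to confirm the stop.

Call:
carry_out(motion="1 -1 2 0 0;1 0 2 0 0;1 0 1 0 0;1 0 1 0 0;1 0 1 0 0;1 0 0 0 0;1 0 0 0 0;1 0 0 0 0")

```text
clock: 6.25
tcp_pos: [0.5064, -0.0646, 0.0823]
orientation: [-3.14, -0.1, 0.0]
contact_force: [-0.1, -0.9, 0.3]
grip_width: -0.0001
```

Run:
```python
from h import *
st()
```

```text
t 6.25 tcp [ 0.5064 -0.0646  0.0823] charger [-59.3615 -87.6499  82.3077] F ch -0.1807435348480928 -0.8724825112633902 0.32417884779336964 w -0.00011729891545677427
```

Call:
carry_out(motion="1 0 1 0 0;1 0 0 0 0;1 0 1 0 0;1 0 0 0 0;1 0 0.5 0 0;1 0 0 0 0;1 0 0.5 0 0;1 0 0 0 0")

```text
clock: 7.25
tcp_pos: [0.5066, -0.0674, 0.0823]
orientation: [-3.14, -0.1, -0.0]
contact_force: [-0.3, 0.5, -0.2]
grip_width: -0.0002
```

Run:
```python
from h import *
st()
```

```text
t 7.25 tcp [ 0.5066 -0.0674  0.0823] charger [-59.3299 -90.5094  82.3216] F ch -0.29938653768067097 0.47408530074956884 -0.18068701698515477 w -0.00020447156455702338
```

Call:
carry_out(motion="1 0 0.5 0 0;1 0 0 0 0;1 0 0.5 0 0;1 0 0 0 0;1 0 0.5 0 0;1 0 0 0 0;1 0 0.5 0 0;1 0 0 0 0")

```text
clock: 8.25
tcp_pos: [0.5066, -0.068, 0.0823]
orientation: [-3.138, -0.102, 0.0]
contact_force: [-1.3, 8.0, 0.8]
grip_width: -0.0003
```

Run:
```python
from h import *
st()
```

```text
t 8.25 tcp [ 0.5066 -0.068   0.0823] charger [-59.3614 -91.0596  82.2809] F ch -0.7321305851849371 8.023857328361839 0.8453819118671866 w -0.0002668258412747817
```

The stop is firm: 8 N at TCP charger-y −91 mm. Next I'll back off, lift over, and go down on the white-line side.

Call:
carry_out(motion="1 0 -4 0 0;1 0 -2 -5 0;1 0 0 -25 0;1 0 0 -25 0;1 0 20 0 0;1 0 20 0 0;1 0 16 0 0;1 0 0 0 0")

```text
clock: 9.25
tcp_pos: [0.5098, -0.1211, 0.1373]
orientation: [3.139, 0.096, -0.0]
contact_force: [0.2, 0.1, -0.7]
grip_width: -0.0001
```

Run:
```python
from h import *
need(W(-.06,-.143,.081))
f=grab_frame('scene'); c,s,m=blob(f,'orange',(285,178,345,205))
print(c,s)
x0,y0,x1,y1=255,130,435,275
cv2.imwrite(f'pics/scene3z.png',cv2.resize(f[y0:y1,x0:x1,::-1],None,fx=4,fy=4,interpolation=cv2.INTER_CUBIC))
```

```text
t 9.25 tcp [ 0.5098 -0.1211  0.1373] charger [ -59.703  -144.3466  137.34  ] F ch 0.2161989715079107 0.07394791636052019 -0.6736637281266709 w -8.580789788570594e-05
tool shift mm [-0.2999 -1.3825 56.3391] twist to align x->cy [np.float64(-0.005066913681498552), np.float64(-1.5758632889088808), np.float64(3.136525739908295), np.float64(1.5657293646809125)]
[294.7978 179.5169] [285 178  25   5  89]
```

View pics/scene3z.png

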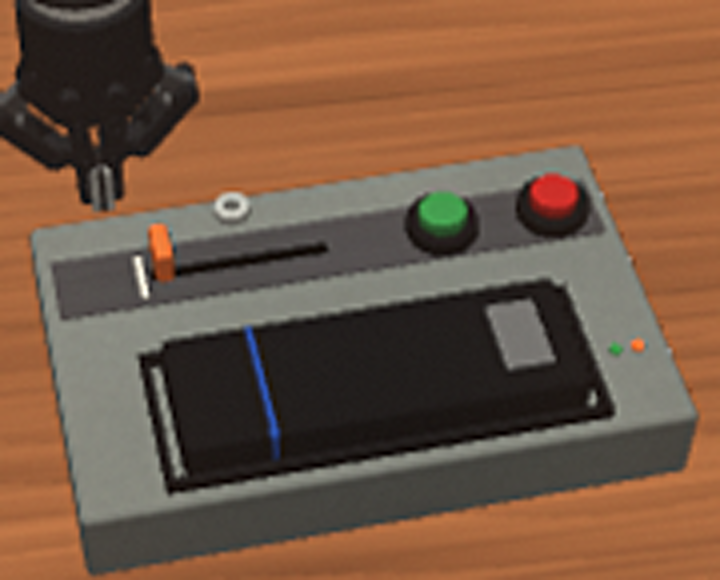

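Lever is at home (zoomed 162,252) with the finger behind it. Next: down, then the first click.

Call:
carry_out(motion="1 0 0 20 0;1 0 0 20 0;1 0 0 10 0;1 0 0 6 0;1 0 -3 0 0;1 0 -3 0 0;1 0 -3 0 0;1 0 -3 0 0")

```text
clock: 10.3
tcp_pos: [0.5093, -0.1073, 0.0816]
orientation: [3.14, 0.1, 0.001]
contact_force: [0.3, -0.1, -0.0]
grip_width: -0.0
```

Call:
carry_out(motion="1 0 -2 0 0;1 0 -2 0 0;1 0 -2 0 0;1 0 -2 0 0;1 0 -2 0 0;1 0 -2 0 0;1 0 -2 0 0;1 0 0 0 0")

```text
clock: 11.3
tcp_pos: [0.508, -0.0929, 0.0812]
orientation: [-3.139, -0.101, 0.001]
contact_force: [-0.5, -0.3, 0.3]
grip_width: -0.0002
```

```bash
cat > look.py <<'E'
import sys
from h import *
st()
f=grab_frame('scene')
h=cv2.cvtColor(f,cv2.COLOR_RGB2HSV); m=cv2.inRange(h,(5,200,150),(14,255,255)); m[:183]=0;m[206:]=0;m[:,:285]=0;m[:,350:]=0
n,l,s,c=cv2.connectedComponentsWithStats(m); i=1+np.argmax(s[1:,4]); print(c[i],s[i])
print('lever mm (bbox bottom at z .068):',C(onz('scene',*c[i],.083))[1]*1e3+110)
x0,y0,x1,y1=255,130,435,275
cv2.imwrite(f'pics/{sys.argv[1]}.png',cv2.resize(f[y0:y1,x0:x1,::-1],None,fx=4,fy=4,interpolation=cv2.INTER_CUBIC))
E
python3 look.py s4
```

```text
t 11.3 tcp [ 0.508  -0.0929  0.0812] charger [ -59.5477 -116.0087   81.1633] F ch -0.5168837732764197 -0.23857562611862954 0.2681925068795253 w -0.00016693536913838918
[300. 187.] [300 186   1   3   3]
lever mm (bbox bottom at z .068): 15.199020800048288
```

View pics/s4.png

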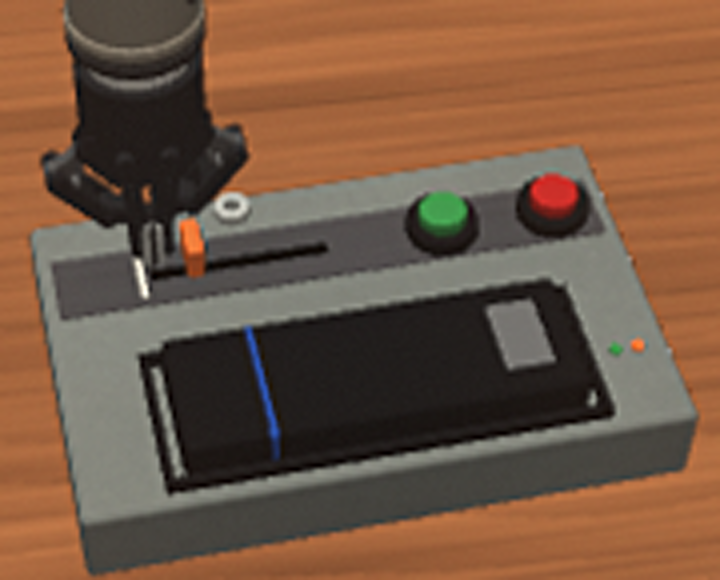

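Lever at zoomed (192,248), the same spot as at the start, so this is click 1. Next is click 2.

Call:
carry_out(motion="1 0 -3 0 0;1 0 -3 0 0;1 0 -3 0 0;1 0 -3 0 0;1 0 -3 0 0;1 0 -3 0 0;1 0 -2 0 0;1 0 0 0 0")

```text
clock: 12.35
tcp_pos: [0.507, -0.0728, 0.0813]
orientation: [-3.139, -0.102, -0.0]
contact_force: [0.5, 0.0, -0.8]
grip_width: 0.0002
```

```bash
sed -i 's/(5,200,150)/(5,170,70)/;s/\[:183\]/[:180]/;s/:285/:290/' look.py; python3 look.py s5
```

```text
t 12.35 tcp [ 0.507  -0.0728  0.0813] charger [-59.3165 -95.9103  81.3053] F ch 0.5066661990422626 0.01059154380627298 -0.7916056433717512 w 0.00017317734479035086
[310.4412 190.4853] [308 184   6  14  68]
lever mm (bbox bottom at z .068): 39.086347725691695
```

View pics/s5.png

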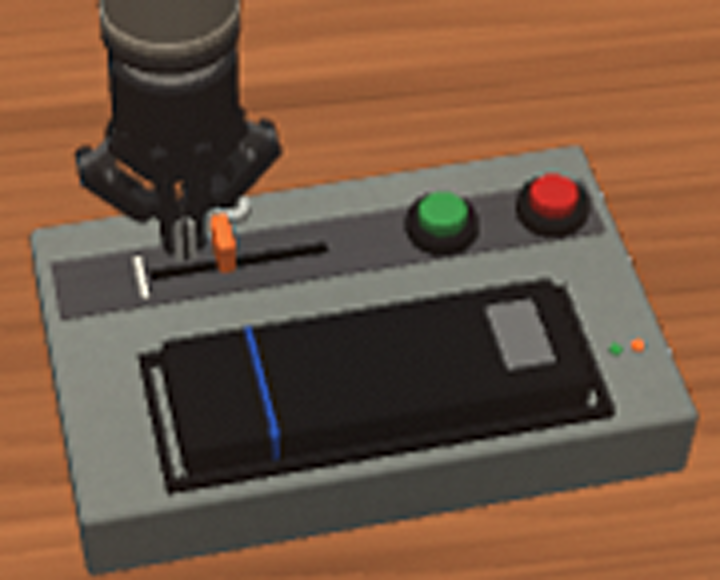

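Click 2: lever at zoomed (224,243), measured 39 mm. One more identical 20 mm push.

Call:
carry_out(motion="1 0 -3 0 0;1 0 -3 0 0;1 0 -3 0 0;1 0 -3 0 0;1 0 -3 0 0;1 0 -2 0 0;1 0 -2 0 0;1 0 0 0 0")

```text
clock: 13.4
tcp_pos: [0.5057, -0.0538, 0.0813]
orientation: [-3.139, -0.102, -0.0]
contact_force: [0.1, -0.2, 0.3]
grip_width: 0.0002
```

```bash
python3 look.py s6
```

```text
t 13.4 tcp [ 0.5057 -0.0538  0.0813] charger [-59.29   -76.8823  81.2924] F ch 0.13236483288610934 -0.18646463360868132 0.3339475803469099 w 0.0002493590651952168
[318.2388 189.3134] [315 182   7  15  67]
lever mm (bbox bottom at z .068): 59.301031296583666
```

View pics/s6.png

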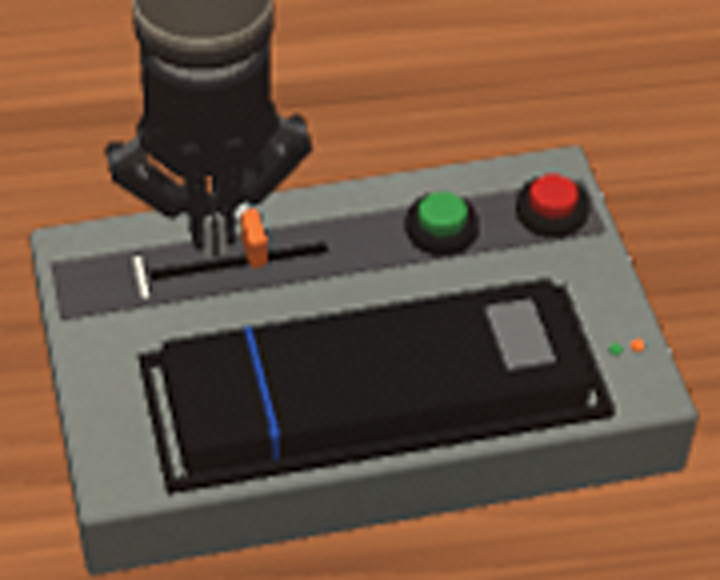

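Lever measures 59 mm, the third click (zoomed 255,238). I'll back off, lift, and go over the green button.

Call:
carry_out(motion="1 0 3 0 0;1 0 3 -10 0;1 0 0 -25 0;1 0 0 -25 0;1 0 -30 0 0;1 0 -40 0 0;1 0 -40 0 0;1 0 -30 0 0")

```text
clock: 14.45
tcp_pos: [0.4973, 0.0806, 0.1422]
orientation: [-3.14, -0.101, -0.002]
contact_force: [0.1, 0.2, -0.3]
grip_width: 0.0002
```

Call:
carry_out(motion="1 0 -15 0 0;1 0 0 0 0;1 0 0 0 0;1 0 0 20 0;1 0 0 15 0;1 0 0 0 0;1 0 0 0 0;1 0 0 0 0")

```text
clock: 15.45
tcp_pos: [0.4967, 0.0941, 0.1069]
orientation: [-3.14, -0.1, -0.002]
contact_force: [-0.7, -0.1, 0.3]
grip_width: 0.0001
```

```bash
python3 look.py s7; python3 -c "
from h import *
need(G)"
```

```text
t 15.45 tcp [0.4967 0.0941 0.1069] charger [-58.5494  71.3076 106.867 ] F ch -0.7473130247495834 -0.004333398198741041 0.30196005005302795 w 6.279720089513107e-05
[318.2727 189.3485] [315 183   7  14  66]
lever mm (bbox bottom at z .068): 59.361626577471895
t 15.5 tcp [0.4966 0.0941 0.1069] charger [-58.6073  71.3409 106.8507] F ch -0.5004946437496042 -0.03675541631073607 -0.8367602287564427 w 2.1373245003929864e-05
tool shift mm [-1.426  -3.654  24.8495] twist to align x->cy [np.float64(-0.002295407977273796), np.float64(-1.573091806339853), np.float64(3.1392972456125197), np.float64(1.5685008472499404)]
```

View pics/s7.png

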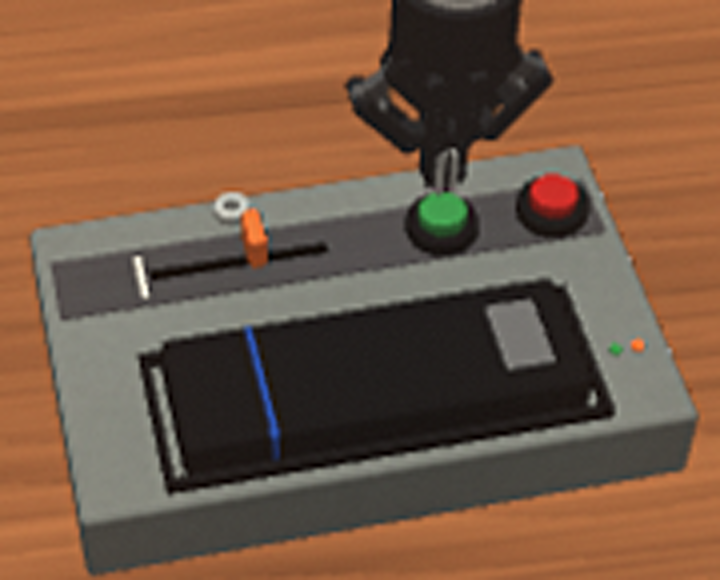

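The lever has held its place and the finger is above the green button. I'll come down to it, then press.

Call:
carry_out(motion="1 -1 -3.5 0 0;1 0 0 10 0;1 0 0 10 0;1 0 0 4 0;1 0 0 2 0;1 0 0 2 0;1 0 0 1 0;1 0 0 0 0")

```text
clock: 16.5
tcp_pos: [0.4948, 0.0974, 0.0774]
orientation: [3.14, 0.1, -0.001]
contact_force: [-2.9, -0.7, 4.2]
grip_width: 0.0003
```

Call:
carry_out(motion="1 0 0 1 0;1 0 0 0 0;1 0 0 1 0;1 0 0 0 0;1 0 0 1 0;1 0 0 0 0;1 0 0 0.5 0;1 0 0 0 0")

```text
clock: 17.5
tcp_pos: [0.4952, 0.0975, 0.0757]
orientation: [3.139, 0.1, 0.001]
contact_force: [-9.1, -2.6, 27.2]
grip_width: 0.0003
```

```bash
python3 look.py s8
```

```text
t 17.5 tcp [0.4952 0.0975 0.0757] charger [-59.8479  74.7804  75.6855] F ch -9.254188173234862 -1.9990864097556407 27.191688493824085 w 0.0002792808532066692
[318.2308 189.3231] [315 183   7  14  65]
lever mm (bbox bottom at z .068): 59.27437710296819
```

View pics/s8.png

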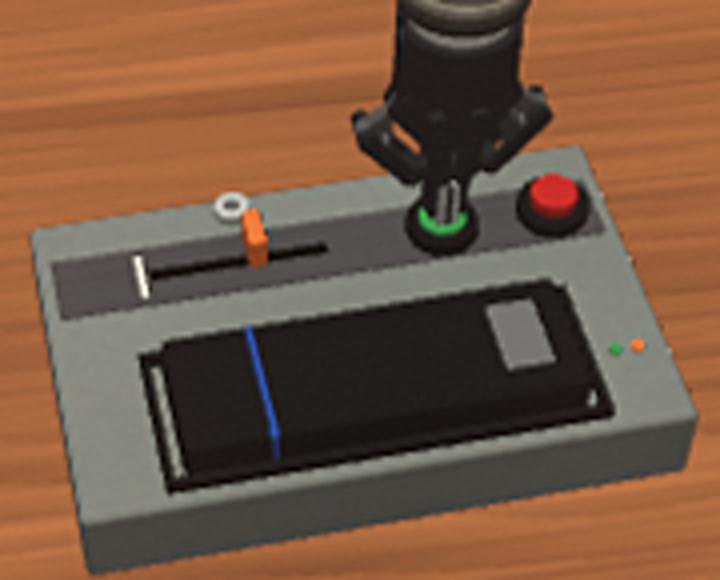

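The button is bottomed: TCP z is 75.7 mm against 76 fully in, and the force is at 27 N and rising. Now I'll release it and pull away.

Call:
carry_out(motion="1 0 0 -4 0;1 0 0 -6 0;1 0 0 -10 0;1 0 0 -20 0;1 0 0 -30 0;1 0 0 -30 0;1 0 0 -30 0;1 0 0 0 0")

```text
clock: 18.55
tcp_pos: [0.497, 0.0982, 0.2065]
orientation: [-3.139, -0.1, -0.009]
contact_force: [-0.5, 0.2, 0.4]
grip_width: 0.0002
```

```bash
python3 look.py s9; python3 -c "
from h import *
cv2.imwrite('pics/fin.png',grab_frame('scene')[:,:,::-1])
f=grab_frame('scene')
for k in ('green','red'): print(blob(f,k,(350,165,410,200))[:2])"
```

```text
t 18.55 tcp [0.497  0.0982 0.2065] charger [-58.0122  75.3461 206.5065] F ch -0.5242451423193822 0.2484151990373709 0.43532135190308985 w 0.0001592812836839699
[318.2727 189.3485] [315 183   7  14  66]
lever mm (bbox bottom at z .068): 59.361626577471895
(array([365.2, 182.2]), array([360, 179,  12,   8,  75]))
(array([392.9107, 178.7232]), array([387, 174,  13,  11, 112]))
```

View pics/fin.png

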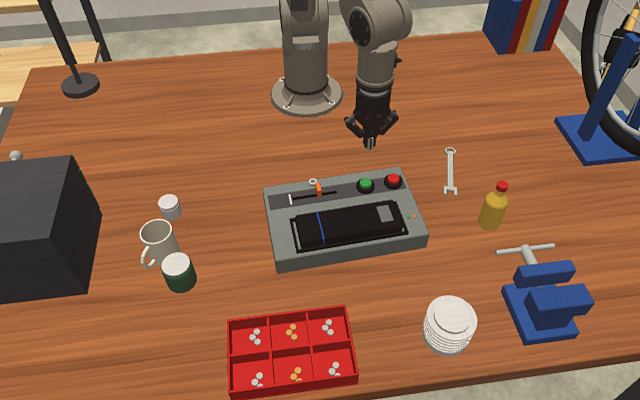

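The lever is at (318,189). The green button is out again, with its blob where it was at the start (365,182). Red, battery, bearing and the rest have not moved, and the arm is clear.

```bash
python3 -c "
from bench import r
print(r.hand_in())"
```

```text
the job is handed in; nothing more can be done
None
```

The job is done and handed in at about 18.6 s. The lever rests in the third click, and the green start button was pressed fully in and came out again.

- **Lever:** I pushed it back to the home stop, where it stood firm at a last reading of about 8 N, far below ramming. I then pushed it forward one click at a time with a picture after each. Clicks 2 and 3 measured about 39 and 59 mm. Click 1 I confirmed by eye: my colour measurement failed on that picture, but the lever stood where it had started, at the first click. It still read 59 mm after the button press, and it never went past the third click.
- **Green button:** it bottomed at a tip height of 75.7 mm (76 is fully in), with a force of 27 N. After release its image was back where it was at the start.
- **Everything else:** the red button's image is unchanged. The battery, bearing and other items look unmoved in the last picture, judged by eye. The arm ended clear of everything.

The two cameras disagreed by about 3 mm on positions, within their stated calibration, and nothing else disagreed.

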